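# Move a wax tin's double lid over and hold up its outer lid

## Robot

A 7-joint arm with a two-finger parallel gripper is mounted at the origin on the work surface. World frame = base frame: x ahead of the robot, y to its left, z up, the work surface at z = 0. Lengths are in m, angles in rad, forces in N, time in s.
With the tool pointing down it reaches from about 0.4 to 0.85 m from the base axis. Payload 10.4 kg.
Tool frame: the origin (TCP) lies between the finger pads; the fingertips stand ahead of it and the grasp point (between the pads) lies 5 mm behind it (manip.tip_extent is the z of the fingertips in the tool frame, in m); z points along the fingers, y is the line along which they close (so a half turn about z gives the same grasp; the last joint's range is limited). The gripper opens to 85 mm and grips with 20 to 120 N. Pads are 22 mm wide; open, the fingers measure 114 mm over their backs; the gripper's body (76 mm by 85 mm) begins 54 mm behind the grasp point. The pads swing forward as they close: fully open they stand 13 mm farther back than shut.
Start: joints at [-1.164, 0.332, -0.065, 1.46, 0.022, 1.35, -0.088], TCP at [0.26, 0.568, 0.207] pointing down, gripper open.
Joint ranges: [-2.6, 2.6], [-0.5, 2.12], [-1.47, 1.34], [0.16, 2.42], [-1.27, 4.41], [0.06, 2.06], [-2.6, 2.6]. Speed limits (rad/s): [2.22, 2.22, 2.79, 2.79, 3.14, 3.14, 3.14].

## Interface

Orientations are given as a unit quaternion [x, y, z, w].
In Python, from workcell import status, viewer, manip gives the robot as it stands.
- The arm moves only by the tool play_rows, never from a script. Its argument "plan" is one flat list of numbers, 7 for each row, row after row: the turn, a rotation vector about the tool's x, y, z in degrees, then the shift along the tool's x, y, z in m, then the opening, from 0 (shut) to 1 (fully open). In form: [ax, ay, az, dx, dy, dz, grip, ax, ay, az, dx, dy, dz, grip, ...]. A call has 1 to 20 rows; each row is the pose to reach, as a shift and turn from the pose commanded when the call began, along the tool's axes at that moment; what a row does not reach only later rows make up. A row lasts 1/8 s, in which the tool goes at most 62.5 mm and 10.7 degrees, less where a joint would pass 70% of its speed; a pose out of reach is approached as far as the arm can. A call with a gripper value outside its range is refused whole. The fingers move at their own pace and stop on an object; "squeeze" is the grip in N (left out, the last holds). Time passes only in rows, so rows that repeat a pose let the fingers close. It gives the time, the measured TCP pose, the force, the opening and the grip force at its end, in the units of the state.
- status.get_obs(): the state, without advancing time (a new reading comes with each control period).
- viewer.camera(name): name is "scene" or "top" or "wrist"; returns the picture (400x640x3 uint8, red, green, blue); there is no depth.
- viewer.camera_model(name): a dict with "fx", "fy", "cx", "cy" (pixels), "R" (3x3) and "t" (3): a world point X has camera coordinates R X + t. Camera axes: x right, y down, z forward; pixel columns grow to the right and rows downward; lengths in m; the calibration is good to about 2 mm. A picture is of the moment at which its call begins: read the wrist's pose just before it. camera_model takes no time and is no camera call; for the wrist camera it gives the pose at the moment of the call.
- manip.hand_in(): hands the job in; it is judged then, once.
The state is a dict: "clock": time; "joint_pos": joint angles; "joint_velocities": joint speeds; "tau": joint torques, N m; "position": TCP position; "ee_rot": TCP orientation; "ft_force": force on the tool from outside, world axes, zero at the start; "torque": the same for the moment, N m; "grip_width": opening from 0.0 (shut) to 1.0 (fully open); "grasp_force": force on a finger pad.
Only numpy, scipy, OpenCV 4.12 (cv2) and the standard library are available. Lean on these libraries where they do the work, as an engineer would, in place of code of your own. Each camera call takes 0.05 s, during which the arm holds its last target. There are 200 camera calls.

## Task

Tip the tall wax tin's loose white cover up by its orange tab, the opposite edge still resting on the rim, then lift it off and lay it right way up on the cork mat. Take the double lid (brass inner and blue outer lid together, as one) off the short tin, set it down gently and fully home on the tall tin, and let go. Last, lift the blue outer lid alone, leaving the inner lid seated undisturbed, and finish still gripping it, held still and level with its whole skirt higher than the red knob; the tins stay in place and the other things are left alone.

Things in the scene. Friction and masses are not known exactly. Their poses are not given: they have to be found in the camera images.
- tin: tall steel tin with a green band, loose, full of hard wax: 88 mm outer diameter, 75 mm tall, 4 mm wall (80 mm bore), about 0.7 kg; origin at the centre of its underside, z up. The wax ends 25 mm below the rim.
- short_tin: short empty steel tin, loose: 88 mm outer diameter, 80 mm bore, 35 mm tall, about 0.3 kg; origin at the centre of its underside. At the start it wears the double lid.
- mat: square cork mat fixed on the bench, 160 x 160 x 4 mm; origin at the centre of its underside. The bench under tins and mat is at z = 0.
- cover_center (a point): centre of the loose white cover (about 80 g): a disc 92 mm across and 4 mm thick, this point half-way through it; below the disc a spigot 72 mm across and 6 mm deep drops loosely into the tin's mouth, so the disc's underside rests on the rim. z up out of the lid; x towards the tab.
- cover_tab (a point): centre of the cover's upright orange tab, 38 mm from the cover's axis along its x (about away from the robot, within 0.5 rad); tab 10 mm thick along x, 24 mm wide along y, standing 28 mm above the disc (14 mm above and below this point). Rigid with the cover: pinched either way, the cover tips with the hand.
- cover_heel (a point): point on the underside of the cover's disc opposite the tab, 42 mm from the axis along -x, where the cover rests on the rim and pivots when it is tipped by the tab
- inner_knob (a point): centre of the red knob of the brass inner lid (about 150 g): 16 mm across, standing 26 mm out above the outer lid's collar (13 mm above and below this point), then continuing straight down at 16 mm to the flange 43 mm below this point. The outer lid lies loosely on the flange, so lifting this knob lifts both lids. z up.
- inner_flange (a point): centre of the underside of the inner lid's brass flange, 47 mm below the knob's centre; flange 88 mm across, 4 mm thick, its underside rests on the tin's rim when home. Under it a tapered plug, 73 mm across and 10 mm deep (64 mm at its foot), drops into the tin's mouth with 3.5 mm play all round.
- outer_collar (a point): centre of the round aluminium collar of the blue outer lid (about 120 g): 34 mm across, 26 mm tall (13 mm above and below this point), with a 22 mm bore through which the 16 mm knob stem passes freely. Lifting it lifts the outer lid alone. With both lids home this point is 21 mm above the tin's rim, and the knob's point 47 mm above it.
- outer_skirt (a point): centre of the lower edge of the outer lid's skirt, 27 mm below the collar's centre. The lid is a blue disc 107 mm across, 4 mm thick (top face at the collar's foot), with a skirt 2.5 mm thick round it that hangs 6 mm down round the outside of the tin's rim, with 7 mm play.
- pencil: bystander: flat red carpenter's pencil, 150 x 12 x 7 mm; leave alone
- rule: bystander: aluminium rule, 200 x 20 x 4 mm; leave alone
- glue: bystander: white glue bottle with red cap, 60 mm across, 170 mm tall; leave alone
- sanding_block: bystander: grey sanding block with brown paper, 70 x 110 x 28 mm; leave alone
- screw_jar: bystander: amber glass jar with steel cap, 70 mm across, 80 mm tall; leave alone
- mallet: bystander: hammer with a wooden handle, lying down, 260 mm long; leave alone
Mind the look-alikes: they are no part of the job. What is meant by the mat is not pink or turquoise, and is the smaller of those in its own colour.

How it is judged:
On the way, in this order (a step that is already met when the one before it is completed fails the run):
1. the cover is tipped up by more than 0.2 rad with the edge opposite the tab still within 8 mm of the tall tin's rim (angle between cover_center's own z axis and vertical above 0.2 rad and z of cover_heel in the frame of tin between 0.067 and 0.083 m and horizontal distance between cover_heel and tin below 0.06 m), for 0.05 s.
2. the cover lies right way up on the mat, let go of (horizontal distance between cover_center and mat below 0.055 m and z of cover_center in the frame of mat below 0.017 m and angle between cover_center's own z axis and vertical below 0.1 rad and contact force between the fingers and cover below 0.05 N and linear speed of cover below 0.02 m/s), for 0.2 s.
3. both lids sit home on the tall tin, let go of (z of inner_knob in the frame of tin between 0.119 and 0.1245 m and horizontal distance between inner_knob and tin below 0.006 m and angle between each of inner_knob, outer_collar's own z axis and vertical below 0.06 rad and z of outer_collar in the frame of tin below 0.0985 m and contact force between the fingers and inner below 0.05 N and contact force between the fingers and outer below 0.05 N and linear speed of inner below 0.02 m/s), for 0.2 s.
At the end, for the whole second after the job is handed in: outer lid gripped, level within 0.2 rad, still, collar centre over 165 mm above the bench, clear of inner lid and tins; inner lid home in tall tin (knob centre 44 to 49.5 mm above rim, within 6 mm of axis, tilt under 0.06 rad); cover flat on mat (0.1 rad, within 55 mm of its centre) (height (world z) of outer_collar above 0.165 m and angle between outer_collar's own z axis and vertical below 0.2 rad and contact force between the fingers and outer above 0.5 N and contact force between each of outer, the fingers and inner below 0.05 N and contact force between outer and tin below 0.05 N and contact force between outer and short_tin below 0.05 N and linear speed of outer below 0.03 m/s and z of inner_knob in the frame of tin between 0.119 and 0.1245 m and horizontal distance between inner_knob and tin below 0.006 m and angle between inner_knob's own z axis and vertical below 0.06 rad and linear speed of inner below 0.02 m/s and horizontal distance between cover_center and mat below 0.055 m and z of cover_center in the frame of mat below 0.017 m and angle between cover_center's own z axis and vertical below 0.1 rad); the arm keeps its last pose, push and grip.
It fails at once if the outer lid is parted from the inner lid by more than 12 mm while the inner lid is not seated on the tall tin, or the inner lid is disturbed as the outer is lifted (z of outer_collar in the frame of inner_knob above -0.014 m and (z of inner_knob in the frame of tin above 0.128 m or horizontal distance between inner_knob and tin above 0.008 m or angle between inner_knob's own z axis and vertical above 0.1 rad)).
It fails at once if the double lid is dropped (contact force between the fingers and inner below 0.02 N and contact force between the fingers and outer below 0.02 N and linear speed of inner above 0.4 m/s).
It fails at once if the tall tin is shoved more than 40 mm or tipped more than 0.2 rad (distance of tin from where it was at the start of the episode above 0.04 m or angle between tin's own z axis and vertical above 0.2 rad).
It fails at once if the short tin is shoved more than 50 mm or tipped over (distance of short_tin from where it was at the start of the episode above 0.05 m or angle between short_tin's own z axis and vertical above 0.4 rad).
It fails at once if a bystander is moved more than 40 mm (distance of any of pencil, rule, glue, sanding_block, screw_jar, mallet from where it was at the start of the episode above 0.04 m).
It also fails if it takes over 59 s, if anything falls off the work surface, if the arm or the gripper's body presses on something with over 40 N, if the wrist force passes 120 N, or if a joint passes its speed limit or range.

## Working session

There is one attempt and no reset: what is moved stays moved. The work goes in short steps, Python scripts to look and compute and a tool call to move; the robot and the scene stay as the last step left them, time stands still between calls to the robot, and variables do not carry over. Pictures are saved under pics/ and viewed, at most 10 in all, crops included, and the job is handed in when it is done.

Besides the shell and the picture viewer there is one more tool, called after "Call:" as name(argument=value, ...) on one line, values as JSON. play_rows: Moves the arm, as the interface text tells. Its arguments: {"type":"object","properties":{"plan":{"type":"array","items":{"type":"number"}},"squeeze":{"type":"number"}},"required":["plan"]}

```bash
mkdir -p pics; ls; python3 - <<'E'
from workcell import status, viewer, manip
import cv2
print(status.get_obs()); print(manip.tip_extent)
for n in("scene","top"):
    cv2.imwrite(f"pics/{n}0.png",viewer.camera(n)[:,:,::-1]); m=viewer.camera_model(n); print(n,m)
E
```

```text
pics
{'clock': 0.0, 'joint_pos': array([-1.16361178,  0.33289055, -0.06468362,  1.46096654,  0.02157237,
        1.34989132, -0.08852311]), 'joint_velocities': array([ 4.09678063e-04, -1.05721760e-03,  7.74732971e-04, -1.09153047e-03,
        6.63179868e-04,  1.66232177e-04,  4.12449409e-06]), 'tau': array([-9.95378286e-04, -6.25460744e+01,  4.85177629e-02, -3.91606843e+01,
        1.61526224e-02,  9.96605231e-03, -5.31327566e-05]), 'position': array([0.26025362, 0.56777433, 0.2064922 ]), 'ee_rot': array([ 2.13253430e-01,  9.76996643e-01, -7.18617250e-04, -1.33016637e-04]), 'ft_force': array([0.25872535, 0.96521905, 0.07653316]), 'torque': array([-0.00765476, -0.03249025, -0.02961854]), 'grasp_force': 0.0, 'grip_width': 0.9968048961218374}
0.014
scene {'fx': 456.56306783498445, 'fy': 456.56306783498445, 'cx': 323.35512804160766, 'cy': 206.62613938361872, 'R': array([[-0.06606361,  0.99753654,  0.02358918],
       [ 0.53526544,  0.05538052, -0.84286648],
       [-0.84209649, -0.04305633, -0.53760547]]), 't': array([-7.26189740e-04, -1.99773302e-01,  1.63985108e+00])}
top {'fx': 403.4239356588481, 'fy': 403.4239356588481, 'cx': 320.58646997990985, 'cy': 196.79816103171024, 'R': array([[ 6.27797143e-03, -9.99406275e-01, -3.38774945e-02],
       [-9.83411625e-01, -2.88792883e-05, -1.81387911e-01],
       [ 1.81279238e-01,  3.44542701e-02, -9.82827931e-01]]), 't': array([0.037437  , 0.51236918, 1.04866512])}
```

View pics/scene0.png

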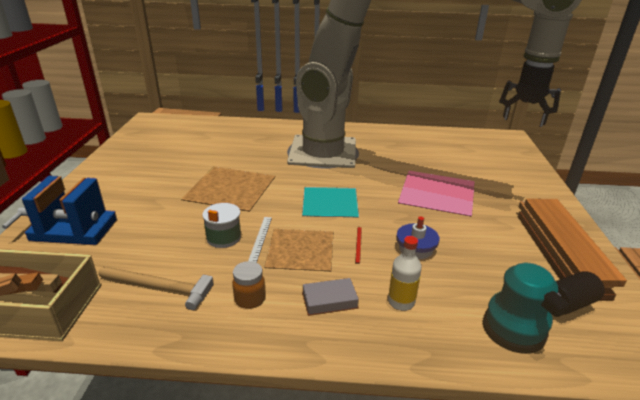

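View pics/top0.png

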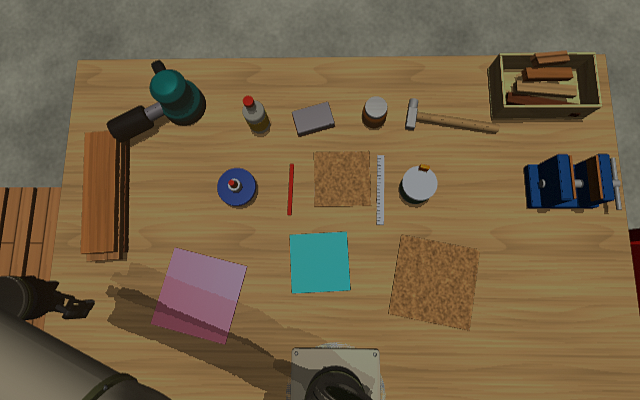

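The mat is the smaller cork square at about (342,179) in the top view. The covered tall tin is at (420,183), and the double lid on the short tin is at (236,187). I'll enlarge that area.

```bash
cat > h.py <<'E'
import numpy as np
from workcell import status, viewer, manip
def ray(n,u,v,m=None):
    m=m or viewer.camera_model(n); R,t=np.array(m["R"]),np.array(m["t"])
    return -R.T@t, R.T@np.array([(u-m["cx"])/m["fx"],(v-m["cy"])/m["fy"],1])
def atz(n,u,v,z,m=None):
    c,d=ray(n,u,v,m); return c+d*(z-c[2])/d[2]
def proj(n,X,m=None):
    m=m or viewer.camera_model(n); p=np.array(m["R"])@np.asarray(X,float)+m["t"]
    return np.array([p[0]/p[2]*m["fx"]+m["cx"],p[1]/p[2]*m["fy"]+m["cy"]])
E
python3 - <<'E'
import cv2
im=cv2.imread("pics/top0.png")
a=cv2.resize(im[145:225,200:330],None,fx=6,fy=6,interpolation=cv2.INTER_CUBIC)[:290]
b=cv2.resize(im[145:225,325:455],None,fx=6,fy=6,interpolation=cv2.INTER_CUBIC)
import numpy as np
cv2.imwrite("pics/c0.png",np.vstack([a[100:400],b[60:360]])[:600])
E
```

```text
(no output)
```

View pics/c0.png

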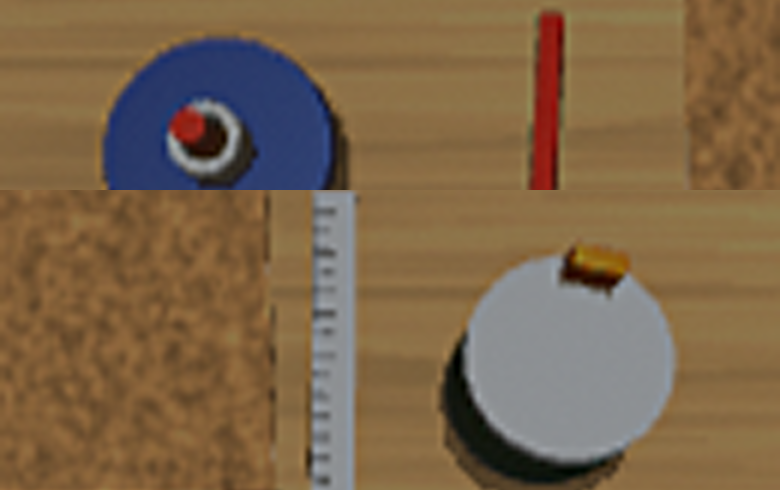

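Enlarged crop: knob top at about (188,125), collar top at (204,138) and blue disc centre at (218,152). The cover disc is at (569,357) and the orange tab top at (600,262). Now I'll convert these to world positions.

```bash
python3 - <<'E'
from h import *
def a(x,y): return 200+x/6-.42,145+100/6+y/6-.42
def b(x,y): return 325+x/6-.42,155+(y-190)/6-.42
np.set_printoptions(precision=4,suppress=True)
print("knob",atz("top",*a(188,125),.095),"collar",atz("top",*a(204,138),.069),"disc",atz("top",*a(218,152),.043))
c=atz("top",*b(569.5,357.5),.079);t=atz("top",*b(600,262),.107)
print("cover",c,"tab",t,np.degrees(np.arctan2(*(t-c)[1::-1])),np.hypot(*(t-c)[:2]))
for p in((314,152),(370,151),(372,206),(314,207)):print(atz("top",*p,.004))
print("mat",atz("top",342.5,179,.004))
print("scene knob",atz("scene",420.5,219,.095))
m=viewer.camera_model("wrist");print(m)
from scipy.spatial.transform import Rotation as Rn
o=status.get_obs();R=Rn.from_quat(o["ee_rot"]).as_matrix();print(R)
E
```

```text
knob [0.5429 0.2741 0.095 ] collar [0.5427 0.2735 0.069 ] disc [0.5418 0.2734 0.043 ]
cover [ 0.5447 -0.2224  0.079 ] tab [ 0.5806 -0.231   0.107 ] -13.522990944410171 0.03684440309316945
[0.6518 0.0604 0.004 ]
[ 0.6542 -0.1007  0.004 ]
[ 0.4941 -0.1038  0.004 ]
[0.4911 0.059  0.004 ]
mat [ 0.5718 -0.0215  0.004 ]
scene knob [0.551  0.2724 0.095 ]
{'fx': 277.45297626088865, 'fy': 277.45297626088865, 'cx': 318.9126684202716, 'cy': 201.71374416818307, 'R': array([[ 0.416 ,  0.9094, -0.0015],
       [ 0.8733, -0.3991,  0.2795],
       [ 0.2536, -0.1176, -0.9601]]), 't': array([-0.6261, -0.0369,  0.3773])}
[[-0.9091  0.4167 -0.0005]
 [ 0.4167  0.9091 -0.0012]
 [-0.0001 -0.0013 -1.    ]]
```

```bash
cat >> h.py <<'E'
from scipy.spatial.transform import Rotation as Rn
def yawR(deg):  # tool down, tool y at world angle deg
    a=np.radians(deg); y=np.array([np.cos(a),np.sin(a),0]); z=np.array([0,0,-1.]); return np.column_stack([np.cross(y,z),y,z])
def rel(R,p):
    o=status.get_obs(); R0=Rn.from_quat(o["ee_rot"]).as_matrix()
    print(np.round(Rn.from_matrix(R0.T@R).as_rotvec(degrees=True),2),np.round(R0.T@(np.array(p)-o["position"]),4))
def shot(name):
    m=viewer.camera_model("wrist"); import cv2,json
    cv2.imwrite(f"pics/{name}.png",viewer.camera("wrist")[:,:,::-1])
    json.dump({k:np.asarray(v).tolist() for k,v in m.items()},open(f"pics/{name}.json","w"))
E
python3 -c "
from h import *
rel(yawR(-13.5),[.573,-.23,.24])"
```

```text
[-6.000e-02  5.000e-02  7.888e+01] [-0.6167 -0.595  -0.0326]
```

Call:
play_rows(plan=[0,0,0,0,0,-0.05,1,0,0,40,-0.3,-0.3,-0.05,1,0,0,40,-0.3,-0.3,-0.05,1,0,0,40,-0.3,-0.3,-0.05,1,0,0,40,-0.3,-0.3,-0.05,1,0,0,40,-0.3,-0.3,-0.05,1,0,0,40,-0.3,-0.3,-0.05,1,0,0,78.9,-0.617,-0.595,-0.033,1,0,0,78.9,-0.617,-0.595,-0.033,1,0,0,78.9,-0.617,-0.595,-0.033,1,0,0,78.9,-0.617,-0.595,-0.033,1,0,0,78.9,-0.617,-0.595,-0.033,1,0,0,78.9,-0.617,-0.595,-0.033,1,0,0,78.9,-0.617,-0.595,-0.033,1,0,0,78.9,-0.617,-0.595,-0.033,1,0,0,78.9,-0.617,-0.595,-0.033,1,0,0,78.9,-0.617,-0.595,-0.033,1])

```text
clock: 2.22
position: [0.5732, -0.2292, 0.2398]
ee_rot: [0.785, 0.619, -0.0, -0.0]
ft_force: [0.4, -0.4, -0.2]
grip_width: 1.001
grasp_force: 0.0
```

```bash
python3 -c "
from h import *
shot('w1'); rel(yawR(-13.5),[.573,-.23,.24])"
```

```text
[-0.02 -0.05  0.05] [-0.0015 -0.0001  0.0001]
```

View pics/w1.png

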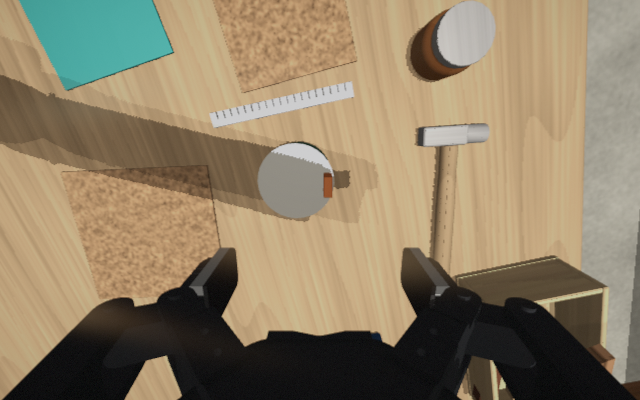

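Wrist view: cover disc centre at about (296,180), tab top at about (328,185), and the tab's long edge is vertical, so the yaw matches.

```bash
python3 -c "
from h import *
import json
m=json.load(open('pics/w1.json'))
c=atz('w',296,180,.079,m);t=atz('w',328,185,.107,m);print(c,t,np.degrees(np.arctan2(*(t-c)[1::-1])),np.hypot(*(t-c)[:2]))
u=np.array([np.cos(np.radians(-13.5)),np.sin(np.radians(-13.5)),0])
print(proj('w',np.array([.5447,-.2224,.079]),m),proj('w',np.array([.5447,-.2224,.107])+38*u/1000,m))
import cv2
g=cv2.imread('pics/w1.png').astype(int); k=(g[:,:,2]>g[:,:,0]+70)&(g[:,:,2]>100)
k[:,:310]=0;k[:,345:]=0;k[:165]=0;k[205:]=0
v,uu=np.nonzero(k);print(len(v),uu.min(),uu.max(),v.min(),v.max(),cv2.minAreaRect(np.column_stack([uu,v]).astype('float32')))
"
```

```text
[ 0.54834563 -0.21834055  0.079     ] [ 0.58479626 -0.22682721  0.107     ] -13.106465156461086 0.03742554931104692
[293.92815382 183.92225129] [326.12458692 189.47294016]
166 324 332 177 197 ((328.0, 187.0), (20.0, 8.0), 90.0)
```

```bash
python3 -c "
from h import *
rel(yawR(-13.3),[.583,-.229,.097])"
```

```text
[-0.02 -0.05 -0.15] [0.0017 0.0095 0.1431]
```

Call:
play_rows(plan=[0,0,0,0.0017,0.0095,0.05,1,0,0,0,0.0017,0.0095,0.1,0.8,0,0,0,0.0017,0.0095,0.125,0.6,0,0,0,0.0017,0.0095,0.135,0.5,0,0,0,0.0017,0.0095,0.143,0.4,0,0,0,0.0017,0.0095,0.143,0.3,0,0,0,0.0017,0.0095,0.143,0,0,0,0,0.0017,0.0095,0.143,0,0,0,0,0.0017,0.0095,0.143,0,0,0,0,0.0017,0.0095,0.143,0,0,0,0,0.0017,0.0095,0.143,0], squeeze=30)

```text
clock: 3.65
position: [0.583, -0.2304, 0.0973]
ee_rot: [0.785, 0.619, 0.0, -0.0]
ft_force: [0.9, -0.3, -0.4]
grip_width: 0.003
grasp_force: 0.0
```

```bash
python3 - <<'E'
from h import *
import cv2
shot('w2')
o=status.get_obs();R0=Rn.from_quat(o["ee_rot"]).as_matrix();p0=o["position"]
# tip about heel: cover x = tool y now
x=R0[:,1];heel=p0-x*.080;heel[2]=.075
print(o["grip_width"],o["ft_force"],p0)
ax=np.cross(x,[0,0,1.])*-1  # rotation axis lifting tab: x -> up
for d in(5,10,15,20,24):
    Q=Rn.from_rotvec(np.cross(x,[0,0,1.])*np.radians(d)).as_matrix()
    p=heel+Q@(p0-heel)+[0,0,.001]; R=Q@R0
    print(d,np.round(Rn.from_matrix(R0.T@R).as_rotvec(degrees=True),2),np.round(R0.T@(p-p0),4))
E
```

```text
-0.00038651598011041284 [-0.60615609  0.24948098  0.48117486] [ 0.58304658 -0.23035215  0.09729882]
5 [-5.  0. -0.] [ 0.     -0.0022 -0.0079]
10 [-10.  -0.  -0.] [ 0.     -0.0051 -0.0146]
15 [-15.   0.  -0.] [ 0.     -0.0085 -0.0209]
20 [-20.   0.  -0.] [ 0.     -0.0124 -0.027 ]
24 [-24.   0.  -0.] [ 0.     -0.016  -0.0316]
```

View pics/w2.png

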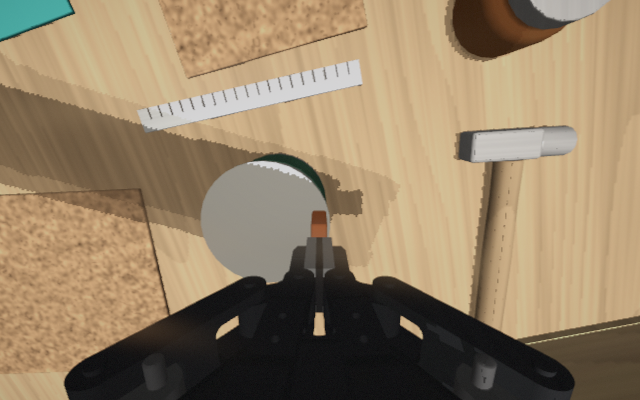

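The fingers closed on nothing. The orange tab shows just beyond the fingertips at about (319,222). I'll check the geometry by projecting points into the picture.

```bash
python3 - <<'E'
from h import *
import json,cv2
m=json.load(open('pics/w2.json'));o=status.get_obs();R0=Rn.from_quat(o["ee_rot"]).as_matrix();p0=o["position"]
print("cam",-np.array(m["R"]).T@m["t"],"tcp",p0)
for d in(-.02,0,.014):print(d,proj('w',p0+R0[:,2]*d,m))
for u,v in((319,212),(319,237)):
    print(atz('w',u,v,.107,m),atz('w',u,v,.079,m))
a=atz('w',265,220,.079,m);print("cover",a)
cv2.imwrite("pics/c2.png",cv2.resize(cv2.imread("pics/w2.png")[130:300,190:390],None,fx=3.5,fy=3.5,interpolation=2))
E
```

```text
cam [ 0.60083526 -0.15994117  0.2623287 ] tcp [ 0.58304658 -0.23035215  0.09729882]
-0.02 [317.43638451 252.40610101]
0 [317.60283417 238.27428792]
0.014 [317.69956061 230.06207637]
[ 0.58882705 -0.21009639  0.107     ] [ 0.58666241 -0.21913751  0.079     ]
[ 0.58511102 -0.22559779  0.107     ] [ 0.58227653 -0.23743324  0.079     ]
cover [ 0.54843485 -0.21605145  0.079     ]
```

View pics/c2.png

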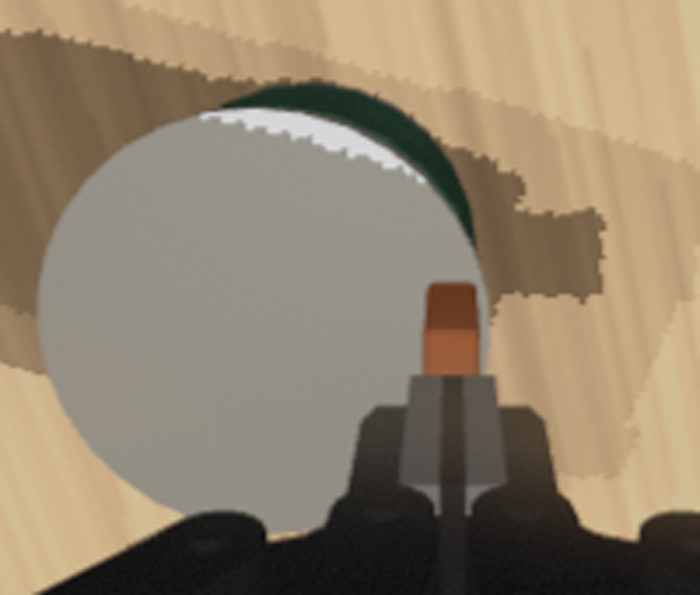

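```bash
python3 - <<'E'
from h import *
import json
print(manip.tip_extent,[a for a in dir(manip) if a[0]!='_'],status.get_obs()["position"])
m=json.load(open('pics/w2.json'));o=status.get_obs();R0=Rn.from_quat(o["ee_rot"]).as_matrix();p0=o["position"]
for xx in(-.011,0,.011):
  for d in(-.03,-.015,0,.014):print(xx,d,proj('w',p0+R0@[xx,0,d],m))
# finger-half width cue: px/mm at tip
for d in(-.03,0,.014):print(d,(proj('w',p0+R0@[.011,.007,d],m)-proj('w',p0+R0@[.011,-.007,d],m)))
for v,z in((210.9,.079),(223.7,.107)):print(atz('w',319,v,z,m))
E
```

```text
0.014 ['MotionError', 'hand_in', 'tip_extent'] [ 0.58304658 -0.23035215  0.09729882]
-0.011 -0.03 [317.35479038 278.78676671]
-0.011 -0.015 [317.49508757 265.20218166]
-0.011 0 [317.6131624  253.76932556]
-0.011 0.014 [317.70765323 244.62004258]
0 -0.03 [317.33717476 260.82914957]
0 -0.015 [317.481643   248.56359042]
0 0 [317.60283417 238.27428792]
0 0.014 [317.69956061 230.06207637]
0.011 -0.03 [317.31882079 242.11884296]
0.011 -0.015 [317.46768523 231.28986909]
0.011 0 [317.59214401 222.23625715]
0.011 0.014 [317.69120454 215.03021183]
-0.03 [2.64464452e+01 1.99726805e-02]
0 [2.21106696e+01 1.66252698e-02]
0.014 [2.05392544e+01 1.54191342e-02]
[ 0.58685005 -0.21835478  0.079     ]
[ 0.58711281 -0.21724733  0.107     ]
```

The picture shows the closed fingertips at about z 0.12, above the tab top at 0.107 and well short of what tip_extent says. Laterally they are right over the tab. I'll reopen, go 25 mm lower and close.

Call:
play_rows(plan=[0,0,0,0,0,0,0.5,0,0,0,0,0,0,0.5,0,0,0,0,0,0,0.5,0,0,0,0.001,0.001,0.008,0.5,0,0,0,0.001,0.001,0.016,0.5,0,0,0,0.001,0.001,0.025,0.5,0,0,0,0.001,0.001,0.025,0.4])

```text
clock: 4.58
position: [0.5836, -0.2294, 0.0712]
ee_rot: [0.785, 0.619, -0.001, -0.001]
ft_force: [-0.4, 0.0, 1.1]
grip_width: 0.396
grasp_force: 0.0
```

Call:
play_rows(plan=[0,0,0,0,0,0,0,0,0,0,0,0,0,0,0,0,0,0,0,0,0,0,0,0,0,0,0,0,0,0,0,0,0,0,0], squeeze=30)

```text
clock: 5.2
position: [0.5845, -0.2297, 0.0726]
ee_rot: [0.785, 0.619, 0.0, 0.0]
ft_force: [0.3, 0.5, 4.0]
grip_width: 0.104
grasp_force: 33.1
```

Call:
play_rows(plan=[-5,0,0,0,0,-0.007,0,-10,0,0,0,-0.001,-0.0145,0,-15,0,0,0,-0.002,-0.0215,0,-20,0,0,0,-0.004,-0.0285,0,-20,0,0,0,-0.004,-0.0285,0,-20,0,0,0,-0.004,-0.0285,0,-20,0,0,0,-0.004,-0.0285,0])

```text
clock: 6.08
position: [0.5809, -0.2287, 0.1007]
ee_rot: [0.773, 0.61, 0.107, 0.136]
ft_force: [-0.0, 0.8, 0.2]
grip_width: 0.108
grasp_force: 32.7
```

```bash
python3 - <<'E'
from h import *
import cv2
shot('w3')
s=viewer.camera("scene")[:,:,::-1][170:260,170:270];w=cv2.imread("pics/w3.png")
o=np.hstack([cv2.resize(s,(400,360),interpolation=2),cv2.resize(w[80:340,150:440],(400,360))])
cv2.imwrite("pics/c3.png",o)
E
```

```text
(no output)
```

View pics/c3.png

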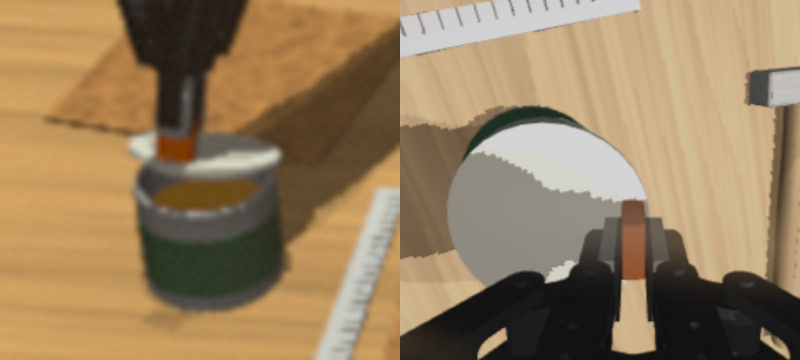

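```bash
python3 - <<'E'
from h import *
x=np.array([.972,-.233,0]);y=np.array([.233,.972,0]);z=np.array([0,0,1.])
c=np.array([.547,-.2205,.075])
A=np.linspace(0,2*np.pi,73)
def ext(P):
    q=np.array([proj("scene",p) for p in P]);q=(q-[170,170])*4
    return np.round([q[:,0].min(),q[:,0].max(),q[:,1].min(),q[:,1].max()])
print("rim",ext([c+.044*(np.cos(a)*x+np.sin(a)*y) for a in A]))
for d in(0,10,20):
  for h in(0,.005,.01,.02):
    r=np.radians(d);X=x*np.cos(r)+z*np.sin(r);Z=-x*np.sin(r)+z*np.cos(r);H=c-.042*x+h*z
    print(d,h,ext([H+.042*X+.046*(np.cos(a)*X+np.sin(a)*y)+k*Z for a in A for k in(0,.004)]))
E
```

```text
rim [136. 279. 137. 214.]
0 0 [132. 282. 130. 216.]
0 0.005 [131. 281. 124. 209.]
0 0.01 [130. 281. 117. 203.]
0 0.02 [128. 280. 104. 189.]
10 0 [131. 282. 130. 195.]
10 0.005 [130. 281. 123. 188.]
10 0.01 [129. 281. 117. 181.]
10 0.02 [127. 279. 104. 167.]
20 0 [132. 283. 129. 173.]
20 0.005 [131. 282. 122. 166.]
20 0.01 [130. 281. 115. 159.]
20 0.02 [128. 280. 102. 145.]
```

The cover outline matches a 20° tip with the heel on the rim, and forces are small, so step 1 is met. Next I'll carry it to the mat.

```bash
python3 -c "
from h import *
p=status.get_obs()['position']; q=status.get_obs()['ee_rot']
rel(Rn.from_quat(q).as_matrix(),p+[0,0,.08]);rel(yawR(-13.3),[.609,-.031,.12]);rel(yawR(-13.3),[.609,-.031,.03]);rel(yawR(-13.3),[.609,-.031,.009])"
```

```text
[0. 0. 0.] [-0.      0.0273 -0.0752]
[19.96  0.07 -0.21] [ 0.1989 -0.011  -0.0247]
[19.96  0.07 -0.21] [ 0.1989 -0.0417  0.0599]
[19.96  0.07 -0.21] [ 0.1989 -0.0489  0.0796]
```

Call:
play_rows(plan=[0,0,0,0,0.014,-0.038,0,0,0,0,0,0.0273,-0.0752,0,7,0,0,0.04,0.02,-0.06,0,14,0,0,0.09,0.008,-0.045,0,20,0,0,0.14,-0.004,-0.03,0,20,0,0,0.18,-0.011,-0.0247,0,20,0,0,0.199,-0.011,-0.0247,0,20,0,0,0.199,-0.011,-0.0247,0,20,0,0,0.199,-0.025,0.015,0,20,0,0,0.199,-0.0417,0.0599,0,20,0,0,0.199,-0.0417,0.0599,0])

```text
clock: 7.55
position: [0.6061, -0.0331, 0.0281]
ee_rot: [0.786, 0.618, -0.002, -0.001]
ft_force: [0.5, 0.2, -1.0]
grip_width: 0.105
grasp_force: 32.6
```

```bash
python3 -c "
from h import *
rel(yawR(-13.3),[.609,-.031,.009])"
```

```text
[-0.28  0.14 -0.37] [0.0028 0.0024 0.0191]
```

Call:
play_rows(plan=[0,0,0,0,0,0.008,0,0,0,0,0,0,0.014,0,0,0,0,0,0,0.018,0,0,0,0,0,0,0.019,0,0,0,0,0,0,0.019,0])

```text
clock: 8.18
position: [0.6088, -0.0308, 0.0114]
ee_rot: [0.785, 0.619, 0.0, 0.0]
ft_force: [1.0, -0.5, -1.3]
grip_width: 0.101
grasp_force: 32.6
```

Call:
play_rows(plan=[0,0,0,0,0,0.002,0,0,0,0,0,0,0.003,0,0,0,0,0,0,0.003,0])

```text
clock: 8.55
position: [0.6086, -0.0308, 0.0082]
ee_rot: [0.785, 0.619, -0.0, -0.0]
ft_force: [0.3, 0.9, -0.3]
grip_width: 0.103
grasp_force: 32.6
```

Call:
play_rows(plan=[0,0,0,0,0,0.0012,0,0,0,0,0,0,0.0012,0])

```text
clock: 8.8
position: [0.609, -0.0309, 0.0075]
ee_rot: [0.785, 0.619, 0.0, 0.0]
ft_force: [-1.5, -0.2, 3.7]
grip_width: 0.106
grasp_force: 33.3
```

Contact felt, with 3.7 N upward. I'll release, rise and move over towards the short tin.

Call:
play_rows(plan=[0,0,0,0,0,0,0.3,0,0,0,0,0,0,0.5,0,0,0,0,0,0,0.5,0,0,0,0,0,-0.001,0.6,0,0,0,0,0,-0.02,0.6,0,0,0,0,0,-0.06,0.6,0,0,0,0,0,-0.12,0.7,0,0,0,0,0,-0.18,0.8,0,0,0,0,0,-0.18,1])

```text
clock: 9.93
position: [0.6114, -0.0316, 0.1935]
ee_rot: [0.786, 0.619, 0.004, 0.002]
ft_force: [-0.3, -0.5, -0.6]
grip_width: 0.981
grasp_force: 0.0
```

```bash
python3 - <<'E'
from h import *
import cv2
im=viewer.camera("top")[:,:,::-1].copy();cv2.imwrite("pics/t2.png",im)
a=cv2.resize(im[145:225,310:450],None,fx=5,fy=5,interpolation=2);cv2.imwrite("pics/c4.png",a)
rel(yawR(20),[.542,.2735,.16])
E
```

```text
[  0.31  -0.04 -33.55] [ 0.2802 -0.1376  0.0303]
```

View pics/c4.png

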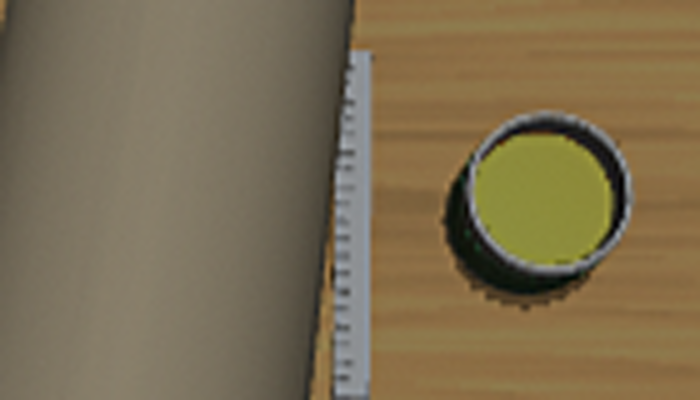

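The tall tin is open and upright, with its rim centre at about crop (549,193), or (419.5,183.3) full image. Next, over to the short tin.

Call:
play_rows(plan=[0,0,-10,0.05,-0.02,-0.04,1,0,0,-20,0.1,-0.05,-0.04,1,0,0,-30,0.16,-0.08,-0.04,1,0,0,-33.5,0.22,-0.11,-0.04,1,0,0,-33.5,0.28,-0.1375,-0.04,1,0,0,-33.5,0.28,-0.1375,-0.04,1,0,0,-33.5,0.28,-0.1375,-0.04,1,0,0,-33.5,0.28,-0.1375,-0.04,1])

```text
clock: 10.98
position: [0.5412, 0.2712, 0.2269]
ee_rot: [0.575, 0.818, -0.0, 0.0]
ft_force: [0.1, -0.6, 0.9]
grip_width: 1.0
grasp_force: 0.0
```

```bash
python3 - <<'E'
from h import *
import cv2
shot('w5')
im=cv2.imread('pics/w5.png');cv2.imwrite("pics/c5.png",cv2.resize(im[60:300,160:480],None,fx=2.4,fy=2.4,interpolation=2))
t=viewer.camera("top")[:,:,::-1];cv2.imwrite("pics/t3.png",t)
print("tin top",atz("top",419.5,183.3,.075),"glue",atz("top",250,101,.17))
print(status.get_obs()["position"])
E
```

```text
tin top [ 0.54344637 -0.22313803  0.075     ] glue [0.73655721 0.21533963 0.17      ]
[0.54120674 0.2714782  0.2271521 ]
```

View pics/c5.png

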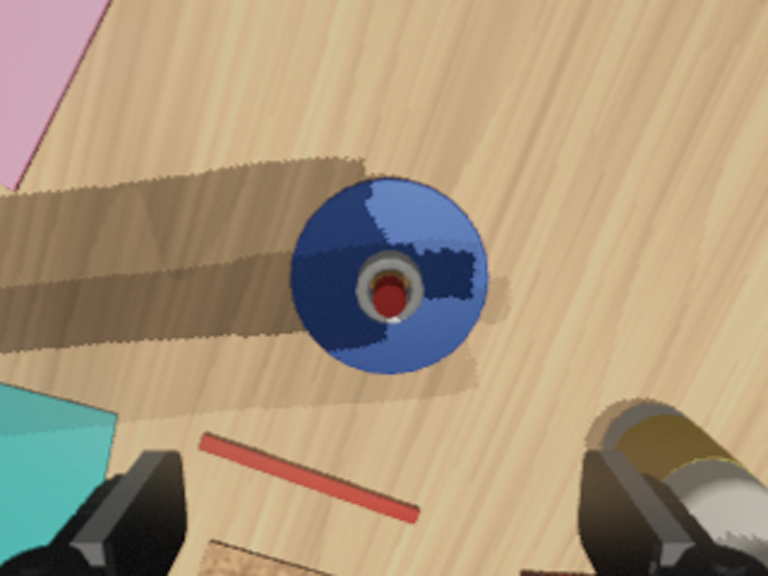

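Crop: knob top at about (389,298) and blue disc centre at (389.5,275.5). That is (322,184) and (322,175) in the wrist image.

```bash
python3 - <<'E'
from h import *
import json,cv2
m=json.load(open('pics/w5.json'))
k=atz('w',322,184.2,.095,m);d=atz('w',322.2,174.7,.043,m);print(k,d)
im=cv2.imread('pics/w5.png');h=cv2.cvtColor(im,cv2.COLOR_BGR2HSV)
b=cv2.inRange(h,(105,100,40),(125,255,255));c=max(cv2.findContours(b,0,1)[0],key=cv2.contourArea);e=cv2.fitEllipse(cv2.convexHull(c));print(e,atz('w',*e[0],.043,m))
r=cv2.inRange(h,(0,180,80),(6,255,255))|cv2.inRange(h,(175,180,80),(180,255,255));r[:165]=0;r[200:]=0;v,u=np.nonzero(r);print(len(u),u.mean(),v.mean(),u.min(),u.max(),v.min(),v.max())
R0=yawR(20);print("tip cam-tool offset",np.array(m["R"])@R0)
# open fingertips px (crop 185,455 / 580,455) depth
E
```

```text
[0.54402229 0.27778846 0.095     ] [0.54452263 0.27869064 0.043     ]
((321.77587890625, 174.64358520507812), (80.71964263916016, 81.38742065429688), 83.51834106445312) [0.54398959 0.27857558 0.043     ]
141 321.90070921985813 184.2695035460993 316 328 175 191
tip cam-tool offset [[-2.70891405e-03  9.99996152e-01  5.98644983e-04]
 [-9.59838351e-01 -2.43218324e-03 -2.80543090e-01]
 [-2.80540554e-01 -1.33456953e-03  9.59841245e-01]]
```

```bash
python3 -c "
from h import *
rel(yawR(20),[.543,.276,.06])"
```

```text
[ 0.01  0.02 -0.2 ] [0.0037 0.0032 0.1672]
```

Call:
play_rows(plan=[0,0,0,0.0037,0.0032,0.05,0.8,0,0,0,0.0037,0.0032,0.1,0.6,0,0,0,0.0037,0.0032,0.13,0.5,0,0,0,0.0037,0.0032,0.145,0.5,0,0,0,0.0037,0.0032,0.155,0.5,0,0,0,0.0037,0.0032,0.162,0.5,0,0,0,0.0037,0.0032,0.167,0.5,0,0,0,0.0037,0.0032,0.167,0.4])

```text
clock: 12.08
position: [0.5423, 0.2782, 0.0602]
ee_rot: [0.574, 0.819, 0.0, 0.0]
ft_force: [0.1, 0.2, -0.3]
grip_width: 0.399
grasp_force: 0.0
```

Call:
play_rows(plan=[0,0,0,0,0,0,0.3,0,0,0,0,0,0,0.2,0,0,0,0,0,0,0,0,0,0,0,0,0,0,0,0,0,0,0,0,0,0,0,0,0,0,0,0], squeeze=60)

```text
clock: 12.82
position: [0.5424, 0.2782, 0.0606]
ee_rot: [0.574, 0.819, 0.0, -0.0]
ft_force: [-2.3, -1.2, 5.4]
grip_width: 0.151
grasp_force: 58.5
```

```bash
python3 - <<'E'
from h import *
import cv2
shot('w6')
im=cv2.imread('pics/w6.png');a=cv2.resize(im[110:310,200:440],None,fx=2,fy=2,interpolation=2)
s=viewer.camera("scene")[:,:,::-1][190:270,370:450]
cv2.imwrite("pics/c6.png",np.hstack([a,cv2.resize(s,(320,400),interpolation=2) if 0 else cv2.resize(s,(300,400),interpolation=2)]))
rel(yawR(20),[.543,.276,.06])
E
```

```text
[ 0.03 -0.02 -0.03] [-0.0023 -0.0002  0.0006]
```

View pics/c6.png

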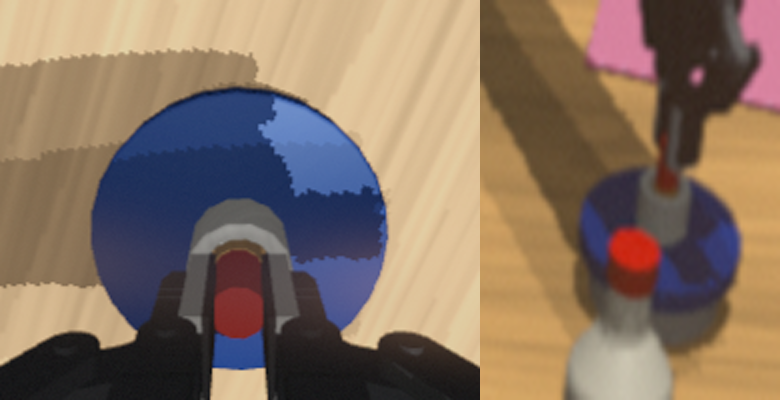

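The knob is gripped with the pads above the collar. I'll lift straight up and check.

Call:
play_rows(plan=[0,0,0,0,0,-0.004,0,0,0,0,0,0,-0.01,0,0,0,0,0,0,-0.02,0,0,0,0,0,0,-0.04,0,0,0,0,0,0,-0.07,0,0,0,0,0,0,-0.1,0,0,0,0,0,0,-0.14,0,0,0,0,0,0,-0.14,0,0,0,0,0,0,-0.14,0])

```text
clock: 14.05
position: [0.542, 0.278, 0.2001]
ee_rot: [0.574, 0.819, 0.0, -0.0]
ft_force: [-0.6, -0.4, -2.4]
grip_width: 0.145
grasp_force: 58.9
```

```bash
python3 -c "
from h import *
rel(yawR(20),[.546,-.2185,.2]);rel(yawR(20),[.546,-.2185,.115])"
```

```text
[-0.   -0.01 -0.03] [-0.468  -0.1659  0.    ]
[-0.   -0.01 -0.03] [-0.4681 -0.1659  0.085 ]
```

Call:
play_rows(plan=[0,0,0,-0.02,-0.0071,0,0,0,0,0,-0.05,-0.0177,0,0,0,0,0,-0.09,-0.0319,0,0,0,0,0,-0.13,-0.0461,0,0,0,0,0,-0.18,-0.0638,0,0,0,0,0,-0.23,-0.0815,0,0,0,0,0,-0.28,-0.0992,0,0,0,0,0,-0.33,-0.117,0,0,0,0,0,-0.38,-0.1347,0,0,0,0,0,-0.42,-0.1489,0,0,0,0,0,-0.45,-0.1595,0,0,0,0,0,-0.462,-0.1638,0,0,0,0,0,-0.468,-0.1659,0,0,0,0,0,-0.468,-0.1659,0,0,0,0,0,-0.468,-0.1659,0.0,0,0,0,0,-0.468,-0.1659,0.0,0])

```text
clock: 16.05
position: [0.5464, -0.2174, 0.2]
ee_rot: [0.573, 0.819, 0.0, -0.0]
ft_force: [-0.4, 0.0, -2.6]
grip_width: 0.15
grasp_force: 58.9
```

Call:
play_rows(plan=[0,0,0,0,0,0.02,0,0,0,0,0,0,0.04,0,0,0,0,0,0,0.06,0,0,0,0,0,0,0.072,0,0,0,0,0,0,0.072,0,0,0,0,0,0,0.072,0])

```text
clock: 16.8
position: [0.5466, -0.2185, 0.1288]
ee_rot: [0.574, 0.819, 0.0, 0.0]
ft_force: [-0.3, 0.1, -3.1]
grip_width: 0.144
grasp_force: 58.9
```

```bash
python3 - <<'E'
from h import *
import cv2
p=status.get_obs()["position"];print(p)
im=np.ascontiguousarray(viewer.camera("scene")[:,:,::-1]);cv2.imwrite("pics/s7.png",im)
h=cv2.cvtColor(im,cv2.COLOR_BGR2HSV)
b=cv2.inRange(h,(105,90,25),(130,255,255));b[:,:170]=0;b[:,300:]=0
g=cv2.inRange(h,(45,60,15),(95,255,255));g[:,:170]=0;g[:200]=0;g[:,270:]=0;g[260:]=0
for n,k in(("blue",b),("green",g)):
    v,u=np.nonzero(k);print(n,len(u),u.min(),u.max(),v.min(),v.max())
A=np.linspace(0,2*np.pi,90)
def ext(c,r,zs):
    q=np.array([proj("scene",[c[0]+r*np.cos(a),c[1]+r*np.sin(a),z]) for a in A for z in zs]);return q.min(0),q.max(0)
dz=p[2]-.1006
print("pred lid@TCP",ext(p,.0535,[.075+dz-.006,.075+dz+.008]))
for c in((.544,-.2228),(.546,-.2205),(.5483,-.2183)):print("pred tin",c,ext(c,.044,[.02,.055]))
T=np.ascontiguousarray(viewer.camera("top")[:,:,::-1]);cv2.imwrite("pics/t7.png",T);h=cv2.cvtColor(T,cv2.COLOR_BGR2HSV)
b=cv2.inRange(h,(105,90,25),(130,255,255));b[:,:370]=0;b[:,470:]=0;b[:130]=0;b[240:]=0
v,u=np.nonzero(b);print("top blue",len(u),u.min(),u.max(),v.min(),v.max())
q=np.array([proj("top",[p[0]+.0535*np.cos(a),p[1]+.0535*np.sin(a),.083+dz]) for a in A]);print(q.min(0),q.max(0))
E
```

```text
[ 0.54664917 -0.21853425  0.12883066]
blue 1019 198 299 85 216
green 271 206 234 228 243
pred lid@TCP (array([199.11274471, 190.36670749]), array([243.67462582, 218.14879839]))
pred tin (0.544, -0.2228) (array([204.36212568, 210.06795833]), array([240.65103798, 240.91530289]))
pred tin (0.546, -0.2205) (array([205.03553426, 210.52998016]), array([241.36018893, 241.44789209]))
pred tin (0.5483, -0.2183) (array([205.63808303, 211.0535232 ]), array([242.00821935, 242.05196171]))
top blue 275 402 419 161 191
[399.50046785 158.80778077] [441.73661127 199.6419484 ]
```

Call:
play_rows(plan=[0,0,0,0.001,0,0.006,0,0,0,0,0.001,0,0.012,0,0,0,0,0.001,0,0.017,0,0,0,0,0.001,0,0.021,0,0,0,0,0.001,0,0.024,0,0,0,0,0.001,0,0.026,0,0,0,0,0.001,0,0.026,0])

```text
clock: 17.77
position: [0.5458, -0.2174, 0.1019]
ee_rot: [0.574, 0.819, -0.0, -0.0]
ft_force: [-0.1, 0.2, -1.2]
grip_width: 0.148
grasp_force: 58.9
```

Call:
play_rows(plan=[0,0,0,0,0,0.001,0,0,0,0,0,0,0.0015,0,0,0,0,0,0,0.0015,0])

```text
clock: 18.15
position: [0.546, -0.2176, 0.1007]
ee_rot: [0.574, 0.819, 0.0, 0.0]
ft_force: [-0.6, 0.2, -0.6]
grip_width: 0.146
grasp_force: 59.1
```

Call:
play_rows(plan=[0,0,0,0,0,0.0008,0,0,0,0,0,0,0.0008,0])

```text
clock: 18.4
position: [0.5461, -0.2176, 0.1006]
ee_rot: [0.574, 0.819, 0.0, 0.0]
ft_force: [-3.5, 0.5, 6.6]
grip_width: 0.147
grasp_force: 60.0
```

Contact came at exactly the expected home height. I'll open, wait, then rise for a look.

Call:
play_rows(plan=[0,0,0,0,0,-0.0005,0.2,0,0,0,0,0,-0.0005,0.35,0,0,0,0,0,-0.0005,0.5,0,0,0,0,0,-0.0005,0.5,0,0,0,0,0,-0.0005,0.5,0,0,0,0,0,-0.0005,0.5,0,0,0,0,0,-0.005,0.5,0,0,0,0,0,-0.03,0.6,0,0,0,0,0,-0.07,0.8,0,0,0,0,0,-0.11,1,0,0,0,0,0,-0.11,1,0,0,0,0,0,-0.11,1])

```text
clock: 19.9
position: [0.5457, -0.2173, 0.2093]
ee_rot: [0.574, 0.819, 0.0, -0.0]
ft_force: [-0.6, 0.2, -0.8]
grip_width: 0.999
grasp_force: 0.0
```

```bash
python3 - <<'E'
from h import *
import json,cv2
shot('w8');m=json.load(open('pics/w8.json'));print(status.get_obs()["position"])
im=cv2.imread('pics/w8.png');h=cv2.cvtColor(im,cv2.COLOR_BGR2HSV)
b=cv2.inRange(h,(105,100,25),(125,255,255));c=max(cv2.findContours(b,0,1)[0],key=cv2.contourArea);e=cv2.fitEllipse(cv2.convexHull(c));print(e,"disc",atz('w',*e[0],.083,m), "exp diam px",np.ptp([proj('w',atz('w',*e[0],.083,m)+[.0535*np.cos(a),.0535*np.sin(a),0],m)[0] for a in np.linspace(0,6.28,60)]))
x0,y0=map(int,e[0])
r=cv2.inRange(h,(0,170,60),(8,255,255))|cv2.inRange(h,(173,170,60),(180,255,255))
M=np.zeros_like(r);cv2.circle(M,(x0,y0),45,255,-1);r&=M
v,u=np.nonzero(r);print("red",len(u),u.min(),u.max(),v.min(),v.max())
# knob side+top: bottom-most in image = top face edge; top face centre approx
for d in((.5435,-.2215),tuple(atz('w',*e[0],.083,m)[:2])):
  q=np.array([proj('w',[d[0]+.008*np.cos(a),d[1]+.008*np.sin(a),z],m) for a in np.linspace(0,6.28,60) for z in(.109,.135)]);print("pred red",d,q.min(0),q.max(0))
E
```

```text
[ 0.54539032 -0.21716683  0.20880884]
((317.4614562988281, 189.80670166015625), (92.21292114257812, 96.26346588134766), 96.56104278564453) disc [ 0.54546082 -0.21678253  0.083     ] exp diam px 99.13519315428152
red 282 312 326 192 214
pred red (0.5435, -0.2215) [304.48472374 191.9025365 ] [322.17434463 215.90343404]
pred red (np.float64(0.5454608191122946), np.float64(-0.2167825346817055)) [308.26403764 188.18793659] [326.02791937 211.9867715 ]
```

Call:
play_rows(plan=[0,0,0,0,0,0.04,0.9,0,0,0,0,0,0.08,0.8,0,0,0,0,0,0.11,0.75,0,0,0,0,0,0.125,0.7,0,0,0,0,0,0.132,0.7,0,0,0,0,0,0.138,0.65,0,0,0,0,0,0.14,0.65,0,0,0,0,0,0.14,0.65])

```text
clock: 20.95
position: [0.5461, -0.2175, 0.0702]
ee_rot: [0.574, 0.819, 0.0, 0.0]
ft_force: [-0.2, 0.8, 0.6]
grip_width: 0.65
grasp_force: 0.0
```

Call:
play_rows(plan=[0,0,0,0,0,0,0.55,0,0,0,0,0,0,0.5,0,0,0,0,0,0,0.45,0,0,0,0,0,0,0.4,0,0,0,0,0,0,0.35,0,0,0,0,0,0,0.2,0,0,0,0,0,0,0.2,0,0,0,0,0,0,0.2], squeeze=40)

```text
clock: 21.95
position: [0.546, -0.2176, 0.0701]
ee_rot: [0.574, 0.819, 0.0, 0.0]
ft_force: [-2.8, 0.8, 5.6]
grip_width: 0.381
grasp_force: 39.5
```

The collar is gripped: the opening of 0.38 matches 34 mm. I'll lift slowly and straight.

Call:
play_rows(plan=[0,0,0,0,0,-0.002,0.2,0,0,0,0,0,-0.005,0.2,0,0,0,0,0,-0.01,0.2,0,0,0,0,0,-0.016,0.2,0,0,0,0,0,-0.024,0.2,0,0,0,0,0,-0.033,0.2,0,0,0,0,0,-0.043,0.2,0,0,0,0,0,-0.053,0.2,0,0,0,0,0,-0.063,0.2,0,0,0,0,0,-0.075,0.2,0,0,0,0,0,-0.09,0.2,0,0,0,0,0,-0.1,0.2,0,0,0,0,0,-0.11,0.2,0,0,0,0,0,-0.11,0.2,0,0,0,0,0,-0.11,0.2,0,0,0,0,0,-0.11,0.2])

```text
clock: 23.95
position: [0.5456, -0.2173, 0.1792]
ee_rot: [0.574, 0.819, -0.0, -0.0]
ft_force: [0.2, 0.9, -0.9]
grip_width: 0.384
grasp_force: 39.7
```

```bash
python3 - <<'E'
from h import *
import cv2
print(status.get_obs()["ft_force"],status.get_obs()["grasp_force"])
im=np.ascontiguousarray(viewer.camera("scene")[:,:,::-1]);cv2.imwrite("pics/s9.png",im)
h=cv2.cvtColor(im,cv2.COLOR_BGR2HSV);A=np.linspace(0,6.28,90)
def bb(k,x0,x1,y0,y1):
    M=np.zeros_like(k);M[y0:y1,x0:x1]=k[y0:y1,x0:x1];v,u=np.nonzero(M);return len(u),(u.min(),u.max(),v.min(),v.max()) if len(u) else None
def ext(c,r,zs):
    q=np.array([proj("scene",[c[0]+r*np.cos(a),c[1]+r*np.sin(a),z]) for a in A for z in zs]);return q.min(0).round(1),q.max(0).round(1)
c=(.546,-.2185)
print("blue",bb(cv2.inRange(h,(105,80,20),(130,255,255)),180,265,110,260),"lifted pred",ext(c,.0535,[.179,.193]),"unlifted",ext(c,.0535,[.069,.083]))
print("red",bb(cv2.inRange(h,(0,150,50),(8,255,255))|cv2.inRange(h,(172,150,50),(180,255,255)),190,260,150,250),"stem pred",ext(c,.008,[.083,.135]))
print("brass",bb(cv2.inRange(h,(15,70,60),(32,255,255)),205,240,190,225),ext(c,.044,[.075,.079]))
for v in range(170,245,6):print(v,im[v,223][::-1])
E
```

```text
[ 0.21080804  0.86846801 -0.90013677] 39.73847296088934
blue (643, (np.int64(195), np.int64(261), np.int64(110), np.int64(187))) lifted pred (array([194.9, 161.8]), array([241.4, 188.5])) unlifted (array([200.6, 199.6]), array([244.5, 227.7]))
red (45, (np.int64(217), np.int64(222), np.int64(193), np.int64(203))) stem pred (array([217.2, 191.3]), array([225.8, 212.5]))
brass (1062, (np.int64(205), np.int64(239), np.int64(190), np.int64(224))) (array([204.7, 202.8]), array([240.6, 223.4]))
170 [65 62 64]
176 [37 37 58]
182 [35 34 57]
188 [120  88  63]
194 [167 117  65]
200 [121  78  42]
206 [77 56 22]
212 [77 55 23]
218 [90 66 22]
224 [80 71 61]
230 [61 65 53]
236 [44 56 37]
242 [47 57 39]
```

```bash
python3 - <<'E'
from h import *
import cv2
im=cv2.imread("pics/s9.png")[:,:,::-1]
for v in range(189,215,2):print(v,' '.join('%d,%d,%d'%tuple(p) for p in im[v,214:230]))
for v in(214,218,222,226,232):print(v,' '.join('%d,%d,%d'%tuple(im[v,u]) for u in [*range(200,210),*range(236,246)]))
E
```

```text
189 113,84,66 108,83,63 111,84,63 120,87,61 127,93,62 137,100,62 155,112,66 164,118,69 168,121,71 170,122,70 177,127,72 182,130,73 178,128,72 175,126,70 178,127,72 183,131,75
191 182,131,72 178,127,70 177,126,71 176,123,69 172,120,68 169,119,66 170,119,66 171,122,68 177,126,69 178,127,68 181,129,71 183,131,75 181,129,71 182,129,71 183,130,74 180,128,73
193 180,128,72 170,119,65 146,92,52 117,61,33 106,47,26 102,39,19 101,39,23 110,54,29 141,90,50 170,119,68 176,126,69 176,126,71 180,129,70 185,131,74 182,131,71 175,126,69
195 185,133,73 175,122,67 135,83,47 96,39,18 89,24,10 92,28,15 85,25,13 87,35,18 119,76,40 169,121,67 178,127,71 174,125,67 175,125,70 172,123,69 170,120,65 176,127,72
197 185,133,72 179,127,71 142,92,52 98,46,25 83,23,10 87,26,14 85,28,16 81,28,12 106,61,35 152,104,56 177,128,71 182,131,73 179,127,70 172,123,69 167,118,66 168,119,67
199 175,125,69 173,124,70 151,106,58 104,58,33 84,25,12 86,28,17 84,27,14 80,26,9 90,45,25 120,77,42 151,107,62 167,119,68 179,128,72 182,129,73 180,129,71 178,127,71
201 179,129,72 179,128,72 165,114,63 116,68,38 88,32,15 84,24,11 84,2
[... 1280 characters left out ...]
67,26 91,66,24 93,67,29 74,59,39 67,58,47 69,60,50 79,66,47 93,73,45 97,75,47 96,74,46 97,75,47 98,76,49 96,75,46
222 209,161,99 211,164,100 210,163,100 186,145,88 108,90,64 65,63,59 69,65,60 76,69,62 77,68,57 82,69,52 67,63,57 65,62,57 56,56,45 65,58,38 89,70,42 98,75,48 96,75,46 95,74,46 95,73,44 96,74,46
226 200,154,94 200,155,94 200,154,93 182,142,86 122,101,63 65,63,44 58,61,53 70,68,61 77,72,67 80,75,70 45,48,33 42,47,31 45,46,30 51,48,31 73,62,41 90,70,44 94,74,47 93,72,46 94,72,46 93,73,44
232 198,155,95 197,153,94 195,150,91 190,147,89 164,129,78 102,84,51 51,54,35 39,50,30 40,52,33 42,55,37 44,49,31 44,48,32 44,48,32 47,47,33 63,53,34 87,69,43 93,72,43 93,73,45 104,81,49 139,108,68
```

The outer lid is up as predicted, and the knob and flange sit where they should. One quick numeric check of the cover, then hand in.

```bash
python3 - <<'E'
from h import *
import cv2
im=cv2.imread("pics/s9.png");h=cv2.cvtColor(im,cv2.COLOR_BGR2HSV)
w=cv2.inRange(h,(0,0,110),(180,60,255));M=np.zeros_like(w);M[225:275,268:340]=w[225:275,268:340]
v,u=np.nonzero(M);print(len(u),u.min(),u.max(),v.min(),v.max())
q=np.array([proj("scene",[.5715+.046*np.cos(a),-.0215+.046*np.sin(a),z]) for a in np.linspace(0,6.28,90) for z in(.01,.014)]);print(q.min(0),q.max(0))
o=status.get_obs();print(o["clock"],o["grasp_force"],np.abs(o["joint_velocities"]).max())
E
```

```text
581 268 316 225 256
[281.4347957  232.84776549] [317.95910151 256.25951848]
24.0 39.73832130432129 0.0014765587548449255
```

```bash
python3 -c "
from workcell import manip
print(manip.hand_in())"
```

```text
the job is handed in; nothing more can be done
None
```

The job is handed in at about 24 s on the clock: the cover lies flat on the small cork mat, the inner lid is seated on the tall tin, and the arm holds the blue outer lid still and level above the knob; hand-in returned no verdict, so these are my own camera and force checks.

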